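# Hold open the gate of the shoe-carrier tote

### The arm

A 7-joint arm with a two-finger parallel gripper is mounted at the origin on the work surface. World frame = base frame: x ahead of the robot, y to its left, z up, the work surface at z = 0. Lengths are in m, angles in rad, forces in N, time in s.
With the tool pointing down it reaches from about 0.425 to 0.925 m from the base axis. Payload 6.8 kg.
Tool frame: the origin (TCP) lies between the finger pads; the fingertips stand finger_overhang ahead of it and the grasp point (between the pads) lies 6 mm ahead of it (finger_overhang is the distance from the TCP to the fingertips, in m); z points along the fingers, y is the line along which they close (so a half turn about z gives the same grasp; the last joint's range is limited). The gripper opens to 85 mm and grips with 20 to 120 N. Pads are 22 mm wide; open, the fingers measure 114 mm over their backs; the gripper's body (76 mm by 85 mm) begins 54 mm behind the grasp point. The pads swing forward as they close: fully open they stand 13 mm farther back than shut.
Start: joints at [1.148, 0.477, 0.022, 1.555, -0.011, 1.109, -0.083], TCP at [0.209, -0.642, 0.256] pointing down, gripper open.
Joint ranges: [-2.96, 2.96], [-0.34, 2.1], [-1.41, 1.46], [0.24, 2.44], [-1.37, 4.51], [0.17, 1.92], [-2.96, 2.96]. Speed limits (rad/s): [2.39, 2.39, 3.14, 3.14, 3.14, 3.14, 3.14].

### API

Orientations are given as a unit quaternion [w, x, y, z].
In Python, from station import * gives the robot as it stands.
- The arm moves only by the tool drive_tool, never from a script. Its argument "increments" is a list of rows, each an object of numbers: "claw": the finger opening in m, from 0 to 0.0854; "dx", "dy", "dz": the shift along the tool's x, y, z in m; "wx", "wy", "wz": the turn, a rotation vector about the tool's x, y, z in degrees. A call has 1 to 20 rows; each row shifts and turns the commanded pose from where the row before left it, along the tool's axes as they then stand; what a row does not reach is not made up. A row lasts 1/8 s, in which the tool goes at most 62.5 mm and 10.7 degrees, less where a joint would pass 70% of its speed; a pose out of reach is approached as far as the arm can. A call with a gripper value outside its range is refused whole. The fingers move at their own pace and stop on an object; "newtons" is the grip in N (left out, the last holds). Time passes only in rows, so rows that do not move let the fingers close. It gives the time, the measured TCP pose, the force, the opening and the grip force at its end, in the units of the state.
- get_obs(): the state, without advancing time (a new reading comes with each control period).
- read_camera(name): name is "scene" or "top" or "wrist"; returns (picture, depth): 384x512x3 uint8, red, green, blue; 384x512 float32, m along the optical axis (not along the pixel's ray), 0 where there is no reading.
- calibration(name): a dict with "intrinsics" (3x3 intrinsics, pixels), "R" (3x3) and "t" (3): a world point X has camera coordinates R X + t; the wrist camera has in their place "mount" (4x4, takes a point from camera to tool coordinates, whose origin is the TCP and whose axes are the flange's). Camera axes: x right, y down, z forward; pixel columns grow to the right and rows downward; lengths in m; the calibration is good to about 2 mm. The wrist camera is an equidistant fisheye: a pixel r from the principal point sees the ray r / f radians off the axis. A picture is of the moment at which its call begins: read the wrist's pose just before it. calibration takes no time and is no camera call.
- hand_in(): hands the job in; it is judged then, once.
The state is a dict: "t": time; "q": joint angles; "joint_vel": joint speeds; "joint_torque": joint torques, N m; "eef_pos": TCP position; "tool_rot": TCP orientation; "contact_force": force on the tool from outside, world axes, zero at the start; "torque": the same for the moment, N m; "gripper_width": opening from 0.0 (shut) to 1.0 (fully open); "grasp_force": force on a finger pad.
Only numpy, scipy, OpenCV 4.12 (cv2) and the standard library are available. Lean on these libraries where they do the work, as an engineer would, in place of code of your own. Each camera call takes 0.05 s, during which the arm holds its last target. There are 200 camera calls.

### The job

A grease can on its drip stand is in the way of the steel tote's gate: lift it off the stand by its handle and set it down upright on the bench, clear of the gate's swing. Then squeeze back the gate's locking bolt (the pair of lugs nearer the hinge; it stays back), next squeeze the sprung latch (the pair nearer the free end) and, keeping it squeezed, swing the gate out past its check until it stands wide open, square to the tote's mouth. Finish while still holding the gate wide open there by the squeezed latch, so that a fitter can draw the carriers out; do not drop the can or let the gate hit it, and leave the other things on the bench where they are.

Things in the scene. Friction and masses are not known exactly. Their poses are not given: they have to be found in the camera images.
- can_center (a point): Closed aluminium grease can, 90 mm across, 108 mm tall without its handle, 0.4 to 0.75 kg, starting on the drip stand in front of the gate; the point is on its axis, 54 mm above its underside; z up, its handle's bar runs along its y axis.
- can_handle (a point): Middle of the can's rigid, upright bail handle: a level wooden sleeve 14 mm thick and 60 mm long along the can's y axis, 152 mm above the can's underside, with 37 mm free beneath it.
- stand_top (a point): Cast-iron drip stand, round, 120 mm across, loose, 1.3 kg; the point is the centre of its top face on which the can stands, 40 mm above the bench (its rim stands 6 mm higher). The gate swings over the empty stand with 19 mm to spare.
- gate (a joint): Angle of the gate, rad: 0 shut, grows as its free end swings out (clockwise from above), stop at 1.75; square to the mouth is 1.57. A hinge spring always pulls it shut (0.20 to 0.28 N m, damped 0.25 N m s/rad); a ball check resists opening from about 0.35 to 0.5 rad (about 1 N m more), and a gate let go beyond that comes back to rest ajar at about 0.65.
- gate_hinge (a point): Point on the gate's vertical hinge axis, 200 mm above the bench (the gate's top edge). Its frame is the tote's: x along the shut gate from hinge to free end, y into the tote (mouth looks to -y), z up. The tote is a welded steel box on feet, x -36 to 286 mm, y 10 to 410 mm, 200 mm tall, fixed to the bench, three shoe carriers inside.
- gate_free_edge (a point): Top of the gate's free end, 254 mm along the gate from the hinge axis, turns with the gate (the gate's mid-plane runs 22 mm to the tote side of the hinge axis); the gate is a barred steel frame 20 mm thick, lower edge 65 mm above the bench.
- lock_grip (a point): Squeezing point of the locking bolt, on top of the gate 53 mm from the hinge axis and 226 mm above the bench. Its two lugs are upright steel plates 6 mm thick, 24 mm broad across the gate, from z 200 mm (gate's top edge) to 245 mm. Frame turns with the gate, x from hinge to free end: fixed lug's outer face at x = -17 mm, moving lug's outer face at +33 mm at rest, +17 mm squeezed.
- lock_bolt (a joint): Travel of the locking bolt, m: 0 shot (locked), 0.016 fully back. Its moving lug is pushed along -x of the gate, towards the fixed lug, against about 5 N of friction, and stays where it is left; the bolt clears its keeper at about 0.012.
- latch_grip (a point): Place to squeeze the sprung latch: as lock_grip but 179 mm from the hinge axis; lugs, heights and offsets are the same (fixed lug's outer face x = -17 mm, moving lug's outer face x = +33 mm at rest, +17 mm fully squeezed). Frame turns with the gate.
- squeeze_latch (a joint): Travel of the sprung latch, m: 0 at rest (latched), 0.016 fully squeezed; spring 4 N at rest to 10 N fully squeezed, springs back when let go; it clears its keeper at about 0.012.
- bushing: Bystander: flanged bronze bushing, 56 mm across, 34 mm tall; origin under its centre.
- strip: Bystander: carbon strip stub, 95 x 34 x 20 mm; origin under its centre.
- square: Bystander: steel angle square lying flat, blade 150 mm along its x, stock 100 mm along its y, 18 mm tall; origin near its inner corner. Beyond it, out of the arm's way, a bench clamp 180 mm tall is fixed at the bench's far corner.
Not all that is in view belongs to the job. Leave any green or turquoise look-alike of the part that bears can_center alone.

How it is judged:
On the way, in this order (a step that is already met when the one before it is completed fails the run):
1. the can stands upright on the bench, off its stand and let go, with the gate still shut and bolted (height (world z) of can_center below 0.06 m and angle between can_center's own z axis and vertical below 0.1 rad and linear speed of can below 0.03 m/s and contact force between the fingers and can below 0.2 N and value of joint gate below 0.08 rad and value of joint lock_bolt below 0.01 m), for 0.2 s.
2. the locking bolt has been squeezed back, with the sprung latch still at rest (value of joint lock_bolt above 0.012 m and value of joint squeeze_latch below 0.006 m and value of joint gate below 0.08 rad), for 0.1 s.
3. the sprung latch is squeezed by the fingers with the gate still shut (value of joint squeeze_latch above 0.011 m and contact force between the fingers and squeeze_latch above 2 N and value of joint gate below 0.2 rad), for 0.1 s.
4. the gate has been swung out past its check with the latch held squeezed (value of joint gate above 0.75 rad and value of joint squeeze_latch above 0.009 m and contact force between the fingers and squeeze_latch above 2 N), for 0.05 s.
At the end, for the whole second after the job is handed in: The gate is still and at least 1.35 rad (77 degrees) open, held there by the fingers on the sprung latch, which is still squeezed (9 mm or more); the locking bolt is back; the can stands upright (within 0.1 rad) and at rest on the bench, touching neither gate nor hand (value of joint gate above 1.35 rad and velocity of joint gate between -0.08 and 0.08 rad/s and value of joint squeeze_latch above 0.009 m and contact force between the fingers and squeeze_latch above 2 N and contact force between each of gate, the fingers and can below 0.2 N and contact force between gate and stand below 0.2 N and value of joint lock_bolt above 0.01 m and height (world z) of can_center below 0.06 m and angle between can_center's own z axis and vertical below 0.1 rad and linear speed of can below 0.03 m/s); the arm keeps its last pose, push and grip.
It fails at once if the can is tipped (angle between can_center's own z axis and vertical above 0.5 rad).
It fails at once if the can is dropped (linear speed of can above 0.6 m/s and contact force between the fingers and can below 0.1 N).
It fails at once if the gate hits the can (contact force between gate and can above 1 N).
It fails at once if a bystander or the drip stand is shifted (distance of any of bushing, strip, square from where it was at the start of the episode above 0.02 m or distance of stand_top from where it was at the start of the episode above 0.03 m).
It also fails if it takes over 64 s, if anything falls off the work surface, if the arm or the gripper's body presses on something with over 40 N, if the wrist force passes 120 N, or if a joint passes its speed limit or range.

## Working session

There is one attempt and no reset: what is moved stays moved. The work goes in short steps, Python scripts to look and compute and a tool call to move; the robot and the scene stay as the last step left them, time stands still between calls to the robot, and variables do not carry over. Pictures are saved under pics/ and viewed, at most 10 in all, crops included, and the job is handed in when it is done.

Besides the shell and the picture viewer there is one more tool, called after "Emit:" by a JSON object that holds its "fn" and its "kwargs". drive_tool: Moves the arm, as the interface text tells. Its arguments: {"type":"object","properties":{"increments":{"type":"array","items":{"type":"object","properties":{"claw":{"type":"number"},"dx":{"type":"number"},"dy":{"type":"number"},"dz":{"type":"number"},"wx":{"type":"number"},"wy":{"type":"number"},"wz":{"type":"number"}}}},"newtons":{"type":"number"}},"required":["increments"]}

```bash
mkdir -p pics
cat > h.py <<'E'
from station import *
import numpy as np, cv2
from scipy.spatial.transform import Rotation as Ro
def cloud(name):
    im,d=read_camera(name); c=calibration(name); K=np.array(c["intrinsics"]);R=np.array(c["R"]);t=np.array(c["t"])
    v,u=np.mgrid[0:384,0:512]
    P=np.stack([(u-K[0,2])/K[0,0]*d,(v-K[1,2])/K[1,1]*d,d],-1)
    W=(P-t)@R
    W[d<=0]=np.nan
    return im,d,W
def save(n,im): cv2.imwrite("pics/"+n+".png",im[...,::-1])
E
python3 - <<'E'
from h import *
o=get_obs(); print(o)
a,_,W1=cloud("scene"); b,_,W2=cloud("top")
np.savez("c0.npz",a=a,b=b,W1=W1,W2=W2)
save("both",np.hstack([cv2.resize(a,(400,300)),cv2.resize(b,(400,300))]))
save("top",cv2.resize(b,(800,600))); save("scene",cv2.resize(a,(800,600)))
for n in("scene","top"):
    c=calibration(n); print(n,-np.array(c["R"]).T@np.array(c["t"]),np.array(c["R"]).round(2).tolist())
E
```

```text
{'t': 0.0, 'q': array([ 1.1479041 ,  0.47777817,  0.02230721,  1.556487  , -0.01150417,
        1.10928852, -0.08310087]), 'joint_vel': array([-7.97773178e-04,  4.78044025e-04, -2.96476353e-05, -1.51205855e-04,
        1.82452086e-03, -1.24058534e-04, -1.60005565e-03]), 'joint_torque': array([-4.97675937e-04, -5.96438026e+01,  1.60768960e+00, -2.81189364e+01,
        1.24645833e-02,  9.53784096e-03,  1.07227901e-06]), 'eef_pos': array([ 0.20882624, -0.64129382,  0.25532474]), 'tool_rot': array([-8.94345116e-04,  9.87634652e-01,  1.56770385e-01, -2.01422672e-04]), 'contact_force': array([-0.61456857, -0.91149232,  0.96570528]), 'torque': array([-0.00734271, -0.03367383, -0.0326313 ]), 'grasp_force': 0.0, 'gripper_width': 0.9968511842218667}
scene [1.00334445 0.33255505 1.09707633] [[-0.78, 0.62, -0.01], [0.51, 0.64, -0.57], [-0.35, -0.46, -0.82]]
top [ 0.4817675  -0.17363938  1.11697225] [[0.03, -1.0, 0.03], [-0.99, -0.03, -0.13], [0.13, -0.02, -0.99]]
```

View pics/top.png

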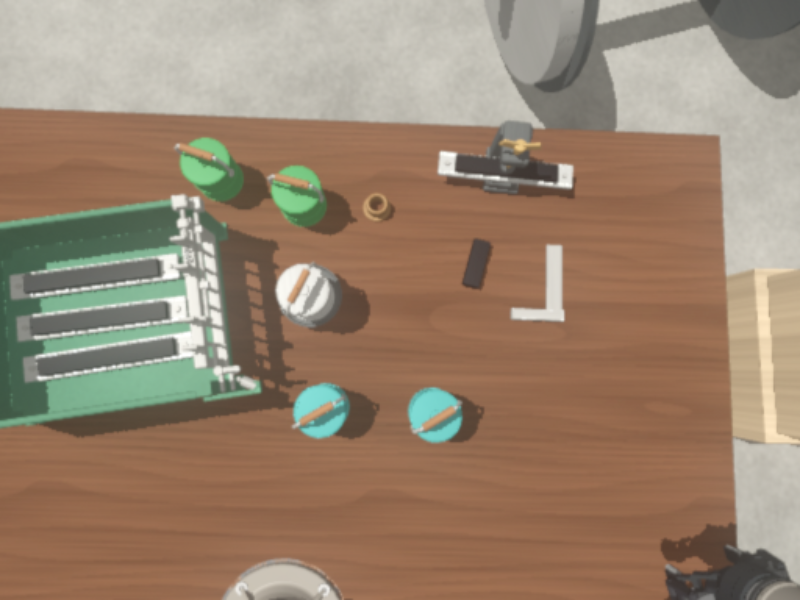

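View pics/scene.png

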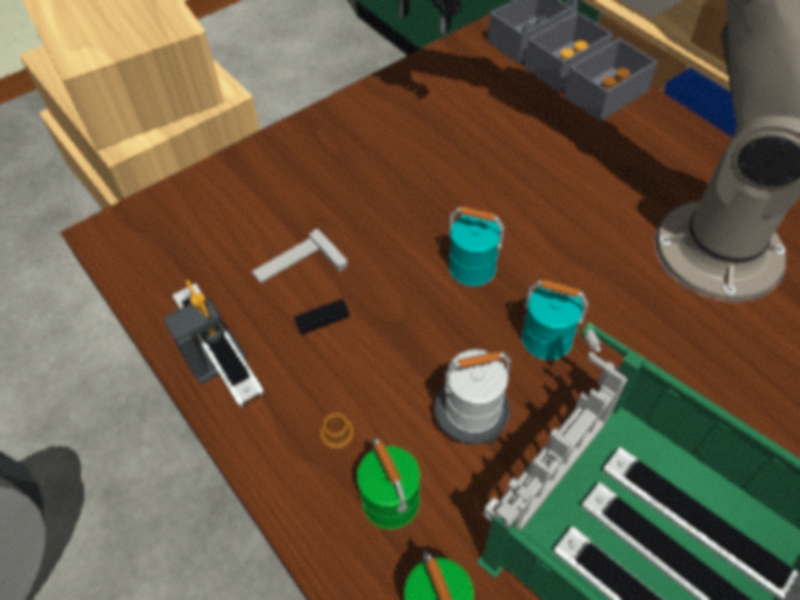

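The silver can on the dark round stand, at top-view (308,293)/800, is the target. The green ones (210,165 and 298,195) and turquoise ones (322,410 and 436,415) are look-alikes with no stand. The hinge is at the near end of the gate, about (238,380).

Run:
```python
from h import *
z=np.load("c0.npz")
for n,i,w in(("scene","a","W1"),("top","b","W2")):
    im=z[i];W=z[w];hsv=cv2.cvtColor(im,cv2.COLOR_RGB2HSV).astype(int)
    H,S,V=hsv[...,0],hsv[...,1],hsv[...,2]
    print(n)
    grey=(S<50)&(V>110); X,Y,Z=W[...,0],W[...,1],W[...,2]
    def rep(l,m,k=1):
        nb,lab,st,ce=cv2.connectedComponentsWithStats(m.astype(np.uint8))
        for j in range(1,nb):
            if st[j,4]<15: continue
            p=W[lab==j]; p=p[~np.isnan(p).any(1)]
            if len(p)<10: continue
            print(l,"px",ce[j].round(0),st[j,4],"med",np.median(p,0).round(3),"lo",np.percentile(p,3,0).round(3),"hi",np.percentile(p,97,0).round(3))
    with np.errstate(invalid='ignore'):
        rep("cantop",grey&(Z>.13)&(Z<.16)&(Y<0.1))
        rep("sleeve",(H<15)&(S>100)&(Z>.12)&(Z<.23))
        rep("turq/green",(((H>80)&(H<95)&(S>120))|((H>50)&(H<70)&(S>170)))&(Z>.09)&(Z<.13))
        rep("lugs",grey&(Z>.212)&(Z<.26)&(Y<.3)&(X>.1))
        rep("low",(Z>.008)&(Z<.06)&(Y<-.1)&(X>.3))
    b=z["b"]
save("crop",np.hstack([cv2.resize(z["b"][110:270,100:260],(400,400),interpolation=2),cv2.resize(z["a"][200:350,270:420],(400,400),interpolation=2)]))
```

```text
scene
cantop px [373. 191.] 17 med [ 0.38  -0.026  0.148] lo [ 0.377 -0.033  0.135] hi [ 0.385 -0.021  0.157]
cantop px [298. 228.] 71 med [ 0.594 -0.064  0.149] lo [ 0.572 -0.071  0.145] hi [ 0.623 -0.052  0.153]
cantop px [306. 246.] 853 med [ 0.614 -0.015  0.149] lo [ 0.568 -0.048  0.137] hi [0.647 0.014 0.154]
cantop px [255. 313.] 27 med [0.803 0.038 0.148] lo [0.799 0.031 0.135] hi [0.805 0.045 0.156]
sleeve px [305. 136.] 80 med [ 0.399 -0.263  0.16 ] lo [ 0.383 -0.285  0.155] hi [ 0.417 -0.239  0.164]
sleeve px [358. 184.] 96 med [ 0.401 -0.06   0.16 ] lo [ 0.385 -0.083  0.155] hi [ 0.417 -0.038  0.164]
sleeve px [307. 230.] 139 med [ 0.605 -0.025  0.199] lo [ 0.579 -0.039  0.194] hi [ 0.63  -0.012  0.203]
sleeve px [247. 294.] 109 med [ 0.794 -0.002  0.16 ] lo [ 0.783 -0.029  0.156] hi [0.801 0.026 0.162]
sleeve px [280. 371.] 125 med [0.839 0.163 0.159] lo [0.83  0.141 0.155] hi [0.847 0.186 0.163]
turq/green px [303. 151.] 663 med [ 0.406 -0.255  0.109] lo [ 0.365 -0.298  0.093] hi [ 0.44  -0.22   0.114]
turq/green px [354. 199.] 758 med [ 0.41  -0.053  0.109] lo [ 0.37  -
[... 3719 characters left out ...]
gs px [123. 222.] 43 med [0.5   0.119 0.243] lo [0.497 0.11  0.214] hi [0.504 0.133 0.245]
low px [316.  97.] 64 med [ 0.902 -0.37   0.036] lo [ 0.882 -0.385  0.011] hi [ 0.922 -0.363  0.059]
low px [323. 112.] 757 med [ 0.85  -0.39   0.047] lo [ 0.835 -0.518  0.012] hi [ 0.889 -0.268  0.059]
low px [241. 131.] 115 med [ 0.79  -0.146  0.03 ] lo [ 0.773 -0.165  0.009] hi [ 0.81  -0.128  0.036]
low px [305. 168.] 343 med [ 0.684 -0.344  0.019] lo [ 0.642 -0.366  0.014] hi [ 0.729 -0.323  0.022]
low px [344. 201.] 226 med [ 0.589 -0.466  0.017] lo [ 0.579 -0.512  0.013] hi [ 0.598 -0.418  0.02 ]
low px [267. 255.] 30 med [ 0.424 -0.23   0.051] lo [ 0.393 -0.26   0.01 ] hi [ 0.441 -0.22   0.058]
```

View pics/crop.png

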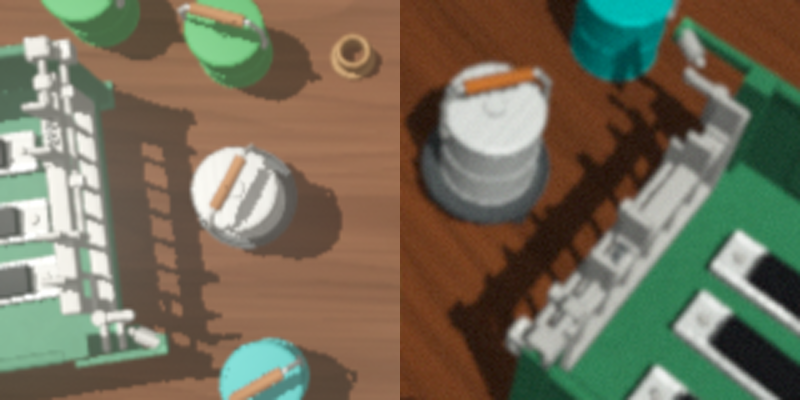

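```bash
cat >> h.py <<'E'
def togo(p,az):
    """tool-axis shift AFTER first turning so tool y has azimuth az (deg), tool down; prints wx,wy,wz first"""
    o=get_obs(); q=o["tool_rot"]; R=Ro.from_quat([q[1],q[2],q[3],q[0]])
    a=np.radians(az); y=np.array([np.cos(a),np.sin(a),0]); z=np.array([0,0,-1.]); T=np.stack([np.cross(y,z),y,z],1)
    rv=(R.inv()*Ro.from_matrix(T)).as_rotvec(degrees=True)
    d=T.T@(np.array(p)-o["eef_pos"])
    print("t",round(o["t"],2),"pos",o["eef_pos"].round(4),"y az",np.degrees(np.arctan2(R.as_matrix()[1,1],R.as_matrix()[0,1])).round(2),"turn",rv.round(2),"shift",d.round(4),"F",o["contact_force"].round(1),"grip",o["grasp_force"],"w",round(o["gripper_width"]*.0854,4),"q",o["q"].round(2))
E
python3 - <<'E'
from h import *
import station
print([n for n in dir(station) if 'over' in n.lower() or 'finger' in n.lower()])
z=np.load("c0.npz")
for i,w in(("a","W1"),("b","W2")):
    hsv=cv2.cvtColor(z[i],cv2.COLOR_RGB2HSV).astype(int);W=z[w]
    m=(hsv[...,0]<15)&(hsv[...,1]>100)&(W[...,2]>.18)&(W[...,2]<.22)&(abs(W[...,1])<.08)
    p=W[m];vx,vy,x,y=cv2.fitLine(p[:,:2].astype(np.float32),1,0,.01,.01).ravel()
    s=(p[:,:2]-[x,y])@[vx,vy]
    print(w,len(p),"c",x,y,"mid",np.array([x,y])+(np.percentile(s,2)+np.percentile(s,98))/2*np.array([vx,vy]),"az",np.degrees(np.arctan2(vy,vx)),np.ptp(s))
togo([.604,-.027,.29],62)
E
```

```text
['finger_overhang']
W1 143 c 0.4617878 -0.034001894 mid [ 0.33253928 -0.0412505 ] az 3.2099407 0.6067660344418602
W2 60 c 0.6098857 -0.031917132 mid [ 0.60348444 -0.02893027] az -25.014044 0.05180018900180569
t 0.1 pos [ 0.2089 -0.6414  0.2554] y az -71.96 turn [-5.0000e-02 -1.1000e-01 -1.3396e+02] shift [-0.0605  0.728  -0.0346] F [-0.4 -0.2 -0.2] grip 0.0 w 0.0852 q [ 1.15  0.48  0.02  1.56 -0.01  1.11 -0.08]
```

Emit:
{"fn": "drive_tool", "kwargs": {"increments": [{"wz": -10.3,"dz": -0.0346},{"wz": -10.3},{"wz": -10.3},{"wz": -10.3},{"wz": -10.3},{"wz": -10.3},{"wz": -10.3},{"wz": -10.3},{"wz": -10.3},{"wz": -10.3},{"wz": -10.3},{"wz": -10.3},{"wz": -10.4}]}}

```text
schema error: expected keys claw, dx, dy, dz, wx, wy, wz
```

Emit:
{"fn": "drive_tool", "kwargs": {"increments": [{"dx": -0.0025,"dy": 0.03},{"dx": -0.0045,"dy": 0.054},{"dx": -0.0045,"dy": 0.054},{"dx": -0.0045,"dy": 0.054},{"dx": -0.0045,"dy": 0.054},{"dx": -0.0045,"dy": 0.054},{"dx": -0.0045,"dy": 0.054},{"dx": -0.0045,"dy": 0.054},{"dx": -0.0045,"dy": 0.054},{"dx": -0.0045,"dy": 0.054},{"dx": -0.0045,"dy": 0.054},{"dx": -0.0045,"dy": 0.054},{"dx": -0.0045,"dy": 0.054},{"dx": -0.0035,"dy": 0.05},{}]}}

```text
schema error: expected keys claw, dx, dy, dz, wx, wy, wz
```

```bash
cat >> h.py <<'E'
def wray(uv):
    """world origin and unit rays of wrist pixels"""
    c=calibration("wrist");K=np.array(c["intrinsics"]);M=np.array(c["mount"])
    o=get_obs();q=o["tool_rot"];R=Ro.from_quat([q[1],q[2],q[3],q[0]]).as_matrix()
    uv=np.atleast_2d(uv).astype(float);a=(uv-K[:2,2])/[K[0,0],K[1,1]];th=np.hypot(*a.T)
    d=np.c_[a*(np.sin(th)/np.maximum(th,1e-9))[:,None],np.cos(th)]
    return R@M[:3,3]+o["eef_pos"],d@M[:3,:3].T@R.T
def onz(uv,z):
    c,d=wray(uv); return c+d*((z-c[2])/d[:,2])[:,None]
E
python3 - <<'E'
from h import *
import station
print(finger_overhang if not callable(finger_overhang) else finger_overhang())
togo([.604,-.027,.29],62)
c=calibration("wrist");print(np.array(c["mount"]).round(3).tolist(),np.array(c["intrinsics"])[0])
im,d=read_camera("wrist");save("w1",im)
hsv=cv2.cvtColor(im,cv2.COLOR_RGB2HSV).astype(int)
m=((hsv[...,0]<15)&(hsv[...,1]>120)&(hsv[...,2]>110)&(d>0)&(d<.22)).astype(np.uint8)
nb,lab,st,ce=cv2.connectedComponentsWithStats(m)
for j in range(1,nb):
    if st[j,4]<60: continue
    v,u=np.where(lab==j); P=onz(np.c_[u,v],.192+.004)
    vx,vy,x,y=cv2.fitLine(P[:,:2].astype(np.float32),2,0,.01,.01).ravel();s=(P[:,:2]-[x,y])@[vx,vy]
    print(ce[j],st[j,4],np.median(d[lab==j]),"mid",np.array([x,y])+(np.percentile(s,2)+np.percentile(s,98))/2*np.array([vx,vy]),"az",np.degrees(np.arctan2(vy,vx)),np.ptp(s))
E
```

```text
0.025
t 0.1 pos [ 0.2089 -0.6414  0.2554] y az -71.96 turn [-5.0000e-02 -1.1000e-01 -1.3396e+02] shift [-0.0605  0.728  -0.0346] F [-0.4 -0.2 -0.2] grip 0.0 w 0.0852 q [ 1.15  0.48  0.02  1.56 -0.01  1.11 -0.08]
[[-0.0, -0.956, -0.292, 0.075], [1.0, -0.0, 0.001, -0.001], [-0.001, -0.292, 0.956, -0.118], [0.0, 0.0, 0.0, 1.0]] [297.31863964   0.         254.05722429]
```

View pics/w1.png

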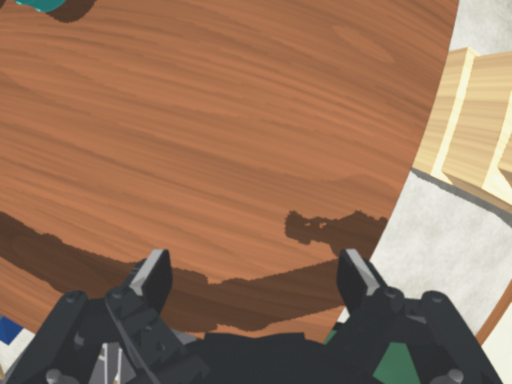

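The arm hasn't moved because every row needs all the keys. The wrist picture shows only bare bench.

Emit:
{"fn": "drive_tool", "kwargs": {"increments": [{"claw": 0.085,"dx": 0,"dy": 0,"dz": -0.0346,"wx": 0,"wy": 0,"wz": -10.3},{"claw": 0.085,"dx": 0,"dy": 0,"dz": 0,"wx": 0,"wy": 0,"wz": -10.3},{"claw": 0.085,"dx": 0,"dy": 0,"dz": 0,"wx": 0,"wy": 0,"wz": -10.3},{"claw": 0.085,"dx": 0,"dy": 0,"dz": 0,"wx": 0,"wy": 0,"wz": -10.3},{"claw": 0.085,"dx": 0,"dy": 0,"dz": 0,"wx": 0,"wy": 0,"wz": -10.3},{"claw": 0.085,"dx": 0,"dy": 0,"dz": 0,"wx": 0,"wy": 0,"wz": -10.3},{"claw": 0.085,"dx": 0,"dy": 0,"dz": 0,"wx": 0,"wy": 0,"wz": -10.3},{"claw": 0.085,"dx": 0,"dy": 0,"dz": 0,"wx": 0,"wy": 0,"wz": -10.3},{"claw": 0.085,"dx": 0,"dy": 0,"dz": 0,"wx": 0,"wy": 0,"wz": -10.3},{"claw": 0.085,"dx": 0,"dy": 0,"dz": 0,"wx": 0,"wy": 0,"wz": -10.3},{"claw": 0.085,"dx": 0,"dy": 0,"dz": 0,"wx": 0,"wy": 0,"wz": -10.3},{"claw": 0.085,"dx": 0,"dy": 0,"dz": 0,"wx": 0,"wy": 0,"wz": -10.3},{"claw": 0.085,"dx": 0,"dy": 0,"dz": 0,"wx": 0,"wy": 0,"wz": -10.4}]}}

```text
t: 1.78
eef_pos: [0.2088, -0.6417, 0.2905]
tool_rot: [-0.0, 0.239, 0.971, 0.0]
contact_force: [0.4, -0.6, 0.5]
gripper_width: 0.993
grasp_force: 0.0
```

Emit:
{"fn": "drive_tool", "kwargs": {"increments": [{"claw": 0.085,"dx": -0.0025,"dy": 0.03,"dz": 0,"wx": 0,"wy": 0,"wz": 0},{"claw": 0.085,"dx": -0.0045,"dy": 0.054,"dz": 0,"wx": 0,"wy": 0,"wz": 0},{"claw": 0.085,"dx": -0.0045,"dy": 0.054,"dz": 0,"wx": 0,"wy": 0,"wz": 0},{"claw": 0.085,"dx": -0.0045,"dy": 0.054,"dz": 0,"wx": 0,"wy": 0,"wz": 0},{"claw": 0.085,"dx": -0.0045,"dy": 0.054,"dz": 0,"wx": 0,"wy": 0,"wz": 0},{"claw": 0.085,"dx": -0.0045,"dy": 0.054,"dz": 0,"wx": 0,"wy": 0,"wz": 0},{"claw": 0.085,"dx": -0.0045,"dy": 0.054,"dz": 0,"wx": 0,"wy": 0,"wz": 0},{"claw": 0.085,"dx": -0.0045,"dy": 0.054,"dz": 0,"wx": 0,"wy": 0,"wz": 0},{"claw": 0.085,"dx": -0.0045,"dy": 0.054,"dz": 0,"wx": 0,"wy": 0,"wz": 0},{"claw": 0.085,"dx": -0.0045,"dy": 0.054,"dz": 0,"wx": 0,"wy": 0,"wz": 0},{"claw": 0.085,"dx": -0.0045,"dy": 0.054,"dz": 0,"wx": 0,"wy": 0,"wz": 0},{"claw": 0.085,"dx": -0.0045,"dy": 0.054,"dz": 0,"wx": 0,"wy": 0,"wz": 0},{"claw": 0.085,"dx": -0.0045,"dy": 0.054,"dz": 0,"wx": 0,"wy": 0,"wz": 0},{"claw": 0.085,"dx": -0.004,"dy": 0.05,"dz": 0,"wx": 0,"wy": 0,"wz": 0},{"claw": 0.085,"dx": 0,"dy": 0,"dz": 0,"wx": 0,"wy": 0,"wz": 0}]}}

```text
t: 3.65
eef_pos: [0.6047, -0.0219, 0.2908]
tool_rot: [-0.0, 0.238, 0.971, 0.002]
contact_force: [-0.3, -0.2, 0.6]
gripper_width: 0.994
grasp_force: 0.0
```

```bash
cat > m.py <<'E'
from h import *
import sys
togo([.604,-.027,.29],62)
im,d=read_camera("wrist");save(sys.argv[1],im)
np.savez(sys.argv[1],im=im,d=d)
hsv=cv2.cvtColor(im,cv2.COLOR_RGB2HSV).astype(int)
m=((hsv[...,0]<15)&(hsv[...,1]>120)&(hsv[...,2]>110)&(d>0)&(d<.26)).astype(np.uint8)
nb,lab,st,ce=cv2.connectedComponentsWithStats(m)
for j in range(1,nb):
    if st[j,4]<60: continue
    v,u=np.where(lab==j); P=onz(np.c_[u,v],.192+.004)
    vx,vy,x,y=cv2.fitLine(P[:,:2].astype(np.float32),2,0,.01,.01).ravel();s=(P[:,:2]-[x,y])@[vx,vy]
    print(ce[j],st[j,4],np.median(d[lab==j]),"mid",np.array([x,y])+(np.percentile(s,2)+np.percentile(s,98))/2*np.array([vx,vy]),"az",np.degrees(np.arctan2(vy,vx)),np.ptp(s))
E
python3 m.py w2
```

```text
t 3.65 pos [ 0.6047 -0.0219  0.2908] y az 62.45 turn [ 0.17 -0.07  0.45] shift [-0.0017 -0.0048  0.0008] F [-0.3 -0.2  0.6] grip 0.0 w 0.0849 q [ 0.49  0.43 -0.74  1.65  0.31  1.18  0.77]
[111.14152203  26.52202937] 749 0.21506864 mid [ 0.42283142 -0.05174853] az -59.54536 0.04906063508873827
[246.33904762 213.09904762] 1050 0.22280024 mid [ 0.6038365  -0.03066763] az -25.357306 0.05975324079851244
```

View pics/w2.png

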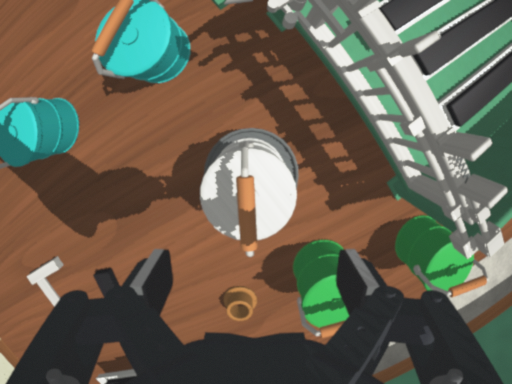

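Silver can on its stand at wrist px (246,213), bar centre about (0.604, -0.029), azimuth -25.4°. Descending to grasp it.

Emit:
{"fn": "drive_tool", "kwargs": {"increments": [{"claw": 0.085,"dx": -0.0024,"dy": -0.0067,"dz": 0.01,"wx": 0,"wy": 0,"wz": -2.1},{"claw": 0.085,"dx": 0,"dy": 0,"dz": 0.02,"wx": 0,"wy": 0,"wz": 0},{"claw": 0.085,"dx": 0,"dy": 0,"dz": 0.02,"wx": 0,"wy": 0,"wz": 0},{"claw": 0.085,"dx": 0,"dy": 0,"dz": 0.02,"wx": 0,"wy": 0,"wz": 0},{"claw": 0.085,"dx": 0,"dy": 0,"dz": 0.015,"wx": 0,"wy": 0,"wz": 0},{"claw": 0.085,"dx": 0,"dy": 0,"dz": 0.008,"wx": 0,"wy": 0,"wz": 0},{"claw": 0.085,"dx": 0,"dy": 0,"dz": 0,"wx": 0,"wy": 0,"wz": 0},{"claw": 0.085,"dx": 0,"dy": 0,"dz": 0,"wx": 0,"wy": 0,"wz": 0}]}}

```text
t: 4.7
eef_pos: [0.6033, -0.0341, 0.1986]
tool_rot: [0.001, 0.224, 0.975, 0.0]
contact_force: [-0.1, 0.8, 0.0]
gripper_width: 0.995
grasp_force: 0.0
```

Emit:
{"fn": "drive_tool", "kwargs": {"increments": [{"claw": 0.04,"dx": 0,"dy": 0,"dz": 0,"wx": 0,"wy": 0,"wz": 0},{"claw": 0.025,"dx": 0,"dy": 0,"dz": 0,"wx": 0,"wy": 0,"wz": 0},{"claw": 0.018,"dx": 0,"dy": 0,"dz": 0,"wx": 0,"wy": 0,"wz": 0},{"claw": 0.005,"dx": 0,"dy": 0,"dz": 0,"wx": 0,"wy": 0,"wz": 0},{"claw": 0.005,"dx": 0,"dy": 0,"dz": 0,"wx": 0,"wy": 0,"wz": 0},{"claw": 0.005,"dx": 0,"dy": 0,"dz": 0,"wx": 0,"wy": 0,"wz": 0},{"claw": 0.005,"dx": 0,"dy": 0,"dz": 0,"wx": 0,"wy": 0,"wz": 0}], "newtons": 50}}

```text
t: 5.58
eef_pos: [0.6031, -0.0339, 0.1982]
tool_rot: [0.0, 0.224, 0.975, 0.0]
contact_force: [0.6, 1.6, 2.7]
gripper_width: 0.144
grasp_force: 48.8
```

Emit:
{"fn": "drive_tool", "kwargs": {"increments": [{"claw": 0.005,"dx": 0,"dy": 0,"dz": -0.005,"wx": 0,"wy": 0,"wz": 0},{"claw": 0.005,"dx": 0,"dy": 0,"dz": -0.01,"wx": 0,"wy": 0,"wz": 0},{"claw": 0.005,"dx": 0,"dy": 0,"dz": -0.01,"wx": 0,"wy": 0,"wz": 0},{"claw": 0.005,"dx": 0,"dy": 0,"dz": -0.01,"wx": 0,"wy": 0,"wz": 0},{"claw": 0.005,"dx": 0,"dy": 0,"dz": 0,"wx": 0,"wy": 0,"wz": 0},{"claw": 0.005,"dx": -0.005,"dy": -0.0115,"dz": 0,"wx": 0,"wy": 0,"wz": 0},{"claw": 0.005,"dx": -0.0105,"dy": -0.0237,"dz": 0,"wx": 0,"wy": 0,"wz": 0},{"claw": 0.005,"dx": -0.0105,"dy": -0.0237,"dz": 0,"wx": 0,"wy": 0,"wz": 0},{"claw": 0.005,"dx": -0.0105,"dy": -0.0237,"dz": 0,"wx": 0,"wy": 0,"wz": 0},{"claw": 0.005,"dx": -0.0105,"dy": -0.0237,"dz": 0,"wx": 0,"wy": 0,"wz": 0},{"claw": 0.005,"dx": -0.0105,"dy": -0.0237,"dz": 0,"wx": 0,"wy": 0,"wz": 0},{"claw": 0.005,"dx": -0.0105,"dy": -0.0237,"dz": 0,"wx": 0,"wy": 0,"wz": 0},{"claw": 0.005,"dx": -0.01,"dy": -0.0237,"dz": 0,"wx": 0,"wy": 0,"wz": 0},{"claw": 0.005,"dx": -0.005,"dy": -0.0115,"dz": 0,"wx": 0,"wy": 0,"wz": 0},{"claw": 0.005,"dx": 0,"dy": 0,"dz": 0,"wx": 0,"wy": 0,"wz": 0},{"claw": 0.005,"dx": 0,"dy": 0,"dz": 0,"wx": 0,"wy": 0,"wz": 0}]}}

```text
t: 7.58
eef_pos: [0.5952, -0.2389, 0.2329]
tool_rot: [-0.0, 0.223, 0.975, 0.001]
contact_force: [-0.8, 1.0, -4.4]
gripper_width: 0.146
grasp_force: 48.8
```

Emit:
{"fn": "drive_tool", "kwargs": {"increments": [{"claw": 0.005,"dx": 0,"dy": 0,"dz": 0.01,"wx": 0,"wy": 0,"wz": 0},{"claw": 0.005,"dx": 0,"dy": 0,"dz": 0.015,"wx": 0,"wy": 0,"wz": 0},{"claw": 0.005,"dx": 0,"dy": 0,"dz": 0.015,"wx": 0,"wy": 0,"wz": 0},{"claw": 0.005,"dx": 0,"dy": 0,"dz": 0.015,"wx": 0,"wy": 0,"wz": 0},{"claw": 0.005,"dx": 0,"dy": 0,"dz": 0.01,"wx": 0,"wy": 0,"wz": 0},{"claw": 0.005,"dx": 0,"dy": 0,"dz": 0.005,"wx": 0,"wy": 0,"wz": 0},{"claw": 0.005,"dx": 0,"dy": 0,"dz": 0,"wx": 0,"wy": 0,"wz": 0},{"claw": 0.005,"dx": 0,"dy": 0,"dz": 0,"wx": 0,"wy": 0,"wz": 0}]}}

```text
t: 8.57
eef_pos: [0.5955, -0.2406, 0.1635]
tool_rot: [0.001, 0.224, 0.975, -0.0]
contact_force: [-0.2, 0.2, -3.8]
gripper_width: 0.145
grasp_force: 48.7
```

Run:
```python
from h import *
togo([.595,-.24,.158],64)
im,d,W=cloud("scene"); save("s2",cv2.resize(im,(800,600)))
hsv=cv2.cvtColor(im,cv2.COLOR_RGB2HSV).astype(int)
m=(hsv[...,1]<50)&(hsv[...,2]>110)&(abs(W[...,0]-.6)<.08)&(abs(W[...,1]+.24)<.08)&(W[...,2]>.06)
p=W[m];print(len(p),np.percentile(p,[3,50,97],axis=0).round(3).tolist())
```

```text
t 8.57 pos [ 0.5955 -0.2406  0.1635] y az 64.13 turn [0.01 0.06 0.13] shift [0.0007 0.0003 0.0055] F [-0.2  0.2 -3.8] grip 48.72680068016052 w 0.0124 q [ 0.74  0.6  -0.64  1.69  0.42  0.99  1.07]
4010 [[0.525, -0.275, 0.076], [0.592, -0.226, 0.508], [0.636, -0.194, 0.559]]
```

View pics/s2.png

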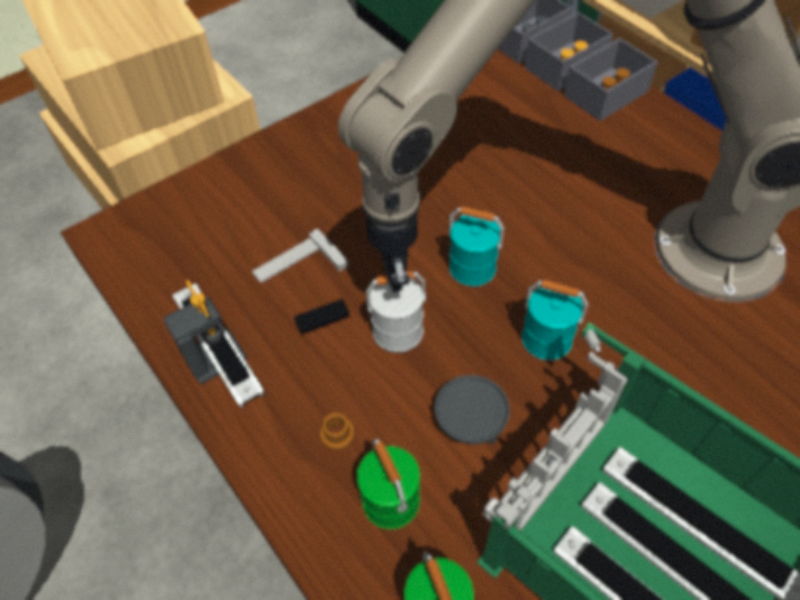

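The can hangs upright above the bench at (397,315) and the stand hasn't moved. I'll ease it down.

Emit:
{"fn": "drive_tool", "kwargs": {"increments": [{"claw": 0.005,"dx": 0,"dy": 0,"dz": 0.002,"wx": 0,"wy": 0,"wz": 0},{"claw": 0.005,"dx": 0,"dy": 0,"dz": 0.002,"wx": 0,"wy": 0,"wz": 0},{"claw": 0.005,"dx": 0,"dy": 0,"dz": 0.001,"wx": 0,"wy": 0,"wz": 0},{"claw": 0.005,"dx": 0,"dy": 0,"dz": 0,"wx": 0,"wy": 0,"wz": 0}]}}

```text
t: 9.12
eef_pos: [0.5954, -0.2403, 0.1582]
tool_rot: [0.0, 0.224, 0.975, 0.0]
contact_force: [-0.2, 0.1, -1.5]
gripper_width: 0.146
grasp_force: 49.0
```

Touching, so I'll go 0.5 mm more, then open gently and rise.

Emit:
{"fn": "drive_tool", "kwargs": {"increments": [{"claw": 0.005,"dx": 0,"dy": 0,"dz": 0.0006,"wx": 0,"wy": 0,"wz": 0},{"claw": 0.012,"dx": 0,"dy": 0,"dz": 0,"wx": 0,"wy": 0,"wz": 0},{"claw": 0.02,"dx": 0,"dy": 0,"dz": 0,"wx": 0,"wy": 0,"wz": 0},{"claw": 0.05,"dx": 0,"dy": 0,"dz": 0,"wx": 0,"wy": 0,"wz": 0},{"claw": 0.085,"dx": 0,"dy": 0,"dz": 0,"wx": 0,"wy": 0,"wz": 0},{"claw": 0.085,"dx": 0,"dy": 0,"dz": 0,"wx": 0,"wy": 0,"wz": 0},{"claw": 0.085,"dx": 0,"dy": 0,"dz": 0,"wx": 0,"wy": 0,"wz": 0},{"claw": 0.085,"dx": 0,"dy": 0,"dz": -0.01,"wx": 0,"wy": 0,"wz": 0},{"claw": 0.085,"dx": 0,"dy": 0,"dz": -0.02,"wx": 0,"wy": 0,"wz": 0},{"claw": 0.085,"dx": 0,"dy": 0,"dz": -0.04,"wx": 0,"wy": 0,"wz": 0},{"claw": 0.085,"dx": 0,"dy": 0,"dz": -0.05,"wx": 0,"wy": 0,"wz": 0},{"claw": 0.085,"dx": 0,"dy": 0,"dz": -0.05,"wx": 0,"wy": 0,"wz": 0},{"claw": 0.085,"dx": 0,"dy": 0,"dz": 0,"wx": 0,"wy": 0,"wz": 0},{"claw": 0.085,"dx": 0,"dy": 0,"dz": 0,"wx": 0,"wy": 0,"wz": 0}]}}

```text
t: 10.88
eef_pos: [0.595, -0.2404, 0.3282]
tool_rot: [0.001, 0.224, 0.975, -0.0]
contact_force: [-0.6, -0.6, -0.6]
gripper_width: 0.996
grasp_force: 0.0
```

Run:
```python
from h import *
togo([.514,.1265,.33],10.3)
```

```text
t 10.88 pos [ 0.595  -0.2404  0.3282] y az 64.14 turn [1.000e-02 7.000e-02 5.384e+01] shift [ 0.3754 -0.0141 -0.0018] F [-0.6 -0.6 -0.6] grip 0.0 w 0.085 q [ 0.78  0.45 -0.7   1.52  0.3   1.28  1.17]
```

Emit:
{"fn": "drive_tool", "kwargs": {"increments": [{"claw": 0.085,"dx": 0,"dy": 0,"dz": 0,"wx": 0,"wy": 0,"wz": 9},{"claw": 0.085,"dx": 0,"dy": 0,"dz": 0,"wx": 0,"wy": 0,"wz": 9},{"claw": 0.085,"dx": 0,"dy": 0,"dz": 0,"wx": 0,"wy": 0,"wz": 9},{"claw": 0.085,"dx": 0,"dy": 0,"dz": 0,"wx": 0,"wy": 0,"wz": 9},{"claw": 0.085,"dx": 0,"dy": 0,"dz": 0,"wx": 0,"wy": 0,"wz": 9},{"claw": 0.085,"dx": 0,"dy": 0,"dz": 0,"wx": 0,"wy": 0,"wz": 8.8},{"claw": 0.085,"dx": 0.03,"dy": -0.0014,"dz": 0,"wx": 0,"wy": 0,"wz": 0},{"claw": 0.085,"dx": 0.05,"dy": -0.002,"dz": 0,"wx": 0,"wy": 0,"wz": 0},{"claw": 0.085,"dx": 0.05,"dy": -0.002,"dz": 0,"wx": 0,"wy": 0,"wz": 0},{"claw": 0.085,"dx": 0.05,"dy": -0.002,"dz": 0,"wx": 0,"wy": 0,"wz": 0},{"claw": 0.085,"dx": 0.05,"dy": -0.002,"dz": 0,"wx": 0,"wy": 0,"wz": 0},{"claw": 0.085,"dx": 0.05,"dy": -0.002,"dz": 0,"wx": 0,"wy": 0,"wz": 0},{"claw": 0.085,"dx": 0.05,"dy": -0.002,"dz": 0,"wx": 0,"wy": 0,"wz": 0},{"claw": 0.085,"dx": 0.045,"dy": -0.001,"dz": 0,"wx": 0,"wy": 0,"wz": 0},{"claw": 0.085,"dx": 0,"dy": 0,"dz": 0,"wx": 0,"wy": 0,"wz": 0},{"claw": 0.085,"dx": 0,"dy": 0,"dz": 0,"wx": 0,"wy": 0,"wz": 0},{"claw": 0.085,"dx": 0,"dy": 0,"dz": 0,"wx": 0,"wy": 0,"wz": 0}]}}

```text
t: 13.0
eef_pos: [0.5138, 0.1242, 0.3267]
tool_rot: [-0.0, 0.642, 0.767, -0.001]
contact_force: [-0.0, -1.1, 1.4]
gripper_width: 0.996
grasp_force: 0.0
```

Run:
```python
from h import *
togo([.514,.1265,.232],10.3)
im,d=read_camera("wrist");save("w3",cv2.resize(im,(800,600)))
v,u=np.mgrid[0:384,0:512]; uv=np.c_[u.ravel(),v.ravel()]
C,D=wray(uv); o=get_obs()
M=np.array(calibration("wrist")["mount"]);q=o["tool_rot"];R=Ro.from_quat([q[1],q[2],q[3],q[0]]).as_matrix()
ax=R@M[:3,2]; P=C+D*(d.ravel()/(D@ax))[:,None]
P[d.ravel()<=0]=np.nan; P=P.reshape(384,512,3)
np.savez("w3",im=im,d=d,P=P)
hsv=cv2.cvtColor(im,cv2.COLOR_RGB2HSV).astype(int)
m=(P[...,2]>.225)&(P[...,2]<.262)&(hsv[...,1]<60)&(hsv[...,2]>100)
nb,lab,st,ce=cv2.connectedComponentsWithStats(m.astype(np.uint8))
for j in range(1,nb):
    if st[j,4]<25: continue
    p=P[lab==j]; top=p[p[:,2]>np.percentile(p[:,2],70)-.004]
    vv,uu=np.where(lab==j); X=onz(np.c_[uu,vv],.245)
    print(ce[j].round(0),st[j,4],"z95",np.percentile(p[:,2],90).round(3),"depth c",top.mean(0).round(4),"rayc",X.mean(0).round(4)[:2])
```

```text
t 13.0 pos [0.5138 0.1242 0.3267] y az 10.19 turn [-0.06  0.03 -0.11] shift [0.0022 0.0006 0.0947] F [-0.  -1.1  1.4] grip 0.0 w 0.085 q [ 0.25  0.24 -0.71  1.78  0.17  1.18 -0.33]
[236. 211.] 332 z95 0.246 depth c [0.5    0.1252 0.2446] rayc [0.5    0.1275]
[293. 211.] 378 z95 0.246 depth c [0.5419 0.1323 0.2447] rayc [0.5404 0.1347]
[393. 210.] 480 z95 0.246 depth c [0.6223 0.1472 0.2444] rayc [0.6178 0.1489]
[436. 209.] 477 z95 0.246 depth c [0.6654 0.1545 0.244 ] rayc [0.6593 0.1563]
```

View pics/w3.png

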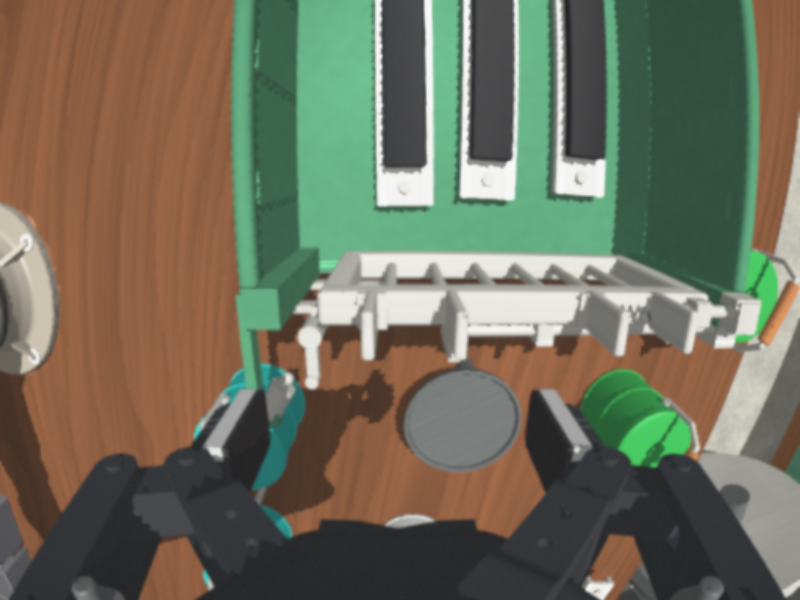

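Lugs at (370,325), (457,325), (607,325), (675,325). Gate azimuth is 10.2° and the lock grip is about (0.5137, 0.127). First a quick height check near the hinge before I descend.

Run:
```python
from h import *
P=np.load("w3.npz")["P"].reshape(-1,3);P=P[~np.isnan(P).any(1)]
e=np.array([.9842,.1769]);n=np.array([-.1769,.9842]);r=P[:,:2]-[.4654,.0959]
s=r@e;w=r@n
for a in range(-60,300,20):
    print(a,[ (lambda q:round(q.max(),3) if len(q)>3 else None)(P[(s>a/1e3)&(s<(a+20)/1e3)&(w>b/1e3)&(w<(b+12)/1e3)&(P[:,2]<.3),2]) for b in(-24,-12,0,12,24,36)])
togo([.5137,.127,.232],10.2)
```

```text
-60 [np.float64(0.188), np.float64(0.188), np.float64(0.189), np.float64(0.188), np.float64(0.189), None]
-40 [np.float64(0.188), np.float64(0.189), np.float64(0.201), np.float64(0.202), np.float64(0.202), np.float64(0.201)]
-20 [np.float64(0.185), np.float64(0.187), np.float64(0.201), np.float64(0.202), np.float64(0.202), np.float64(0.06)]
0 [np.float64(0.186), np.float64(0.188), np.float64(0.187), np.float64(0.202), np.float64(0.202), np.float64(0.06)]
20 [None, np.float64(0.002), np.float64(0.246), np.float64(0.246), np.float64(0.246), np.float64(0.06)]
40 [np.float64(0.002), np.float64(0.002), np.float64(0.245), np.float64(0.246), np.float64(0.247), np.float64(0.06)]
60 [np.float64(0.001), np.float64(0.211), np.float64(0.245), np.float64(0.246), np.float64(0.246), np.float64(0.06)]
80 [np.float64(0.002), np.float64(0.002), np.float64(0.245), np.float64(0.247), np.float64(0.247), np.float64(0.06)]
100 [np.float64(0.002), np.float64(0.002), np.float64(0.194), np.float64(0.202), np.float64(0.202), np.float64(0.061)]
120 [np.float64(0.001), np.float64(0.197), np.float64(0.198), np.fl
[... 388 characters left out ...]
(0.003), np.float64(0.246), np.float64(0.247), np.float64(0.247), np.float64(0.061)]
220 [None, np.float64(0.197), None, np.float64(0.216), np.float64(0.215), np.float64(0.06)]
240 [np.float64(0.002), np.float64(0.002), np.float64(0.194), np.float64(0.216), np.float64(0.217), np.float64(0.061)]
260 [np.float64(0.001), np.float64(0.203), np.float64(0.222), np.float64(0.222), np.float64(0.222), np.float64(0.202)]
280 [None, np.float64(0.203), np.float64(0.221), np.float64(0.222), np.float64(0.222), np.float64(0.203)]
t 13.05 pos [0.5139 0.1243 0.3269] y az 10.19 turn [-0.05  0.02 -0.01] shift [0.0027 0.0003 0.0949] F [0.1 0.2 0.8] grip 0.0 w 0.0848 q [ 0.25  0.24 -0.71  1.78  0.17  1.18 -0.33]
```

Emit:
{"fn": "drive_tool", "kwargs": {"increments": [{"claw": 0.085,"dx": 0.0027,"dy": 0.0003,"dz": 0.02,"wx": 0,"wy": 0,"wz": 0},{"claw": 0.085,"dx": 0,"dy": 0,"dz": 0.02,"wx": 0,"wy": 0,"wz": 0},{"claw": 0.085,"dx": 0,"dy": 0,"dz": 0.02,"wx": 0,"wy": 0,"wz": 0},{"claw": 0.085,"dx": 0,"dy": 0,"dz": 0.02,"wx": 0,"wy": 0,"wz": 0},{"claw": 0.085,"dx": 0,"dy": 0,"dz": 0.009,"wx": 0,"wy": 0,"wz": 0},{"claw": 0.085,"dx": 0,"dy": 0,"dz": 0,"wx": 0,"wy": 0,"wz": 0},{"claw": 0.085,"dx": 0,"dy": 0,"dz": 0,"wx": 0,"wy": 0,"wz": 0}]}}

```text
t: 13.92
eef_pos: [0.514, 0.1286, 0.2391]
tool_rot: [0.0, 0.641, 0.768, 0.001]
contact_force: [0.5, -1.0, -0.7]
gripper_width: 0.997
grasp_force: 0.0
```

Emit:
{"fn": "drive_tool", "kwargs": {"increments": [{"claw": 0.06,"dx": 0,"dy": 0,"dz": 0,"wx": 0,"wy": 0,"wz": 0},{"claw": 0.05,"dx": 0,"dy": 0,"dz": 0,"wx": 0,"wy": 0,"wz": 0},{"claw": 0.04,"dx": 0,"dy": 0,"dz": 0,"wx": 0,"wy": 0,"wz": 0},{"claw": 0.03,"dx": 0,"dy": 0,"dz": 0,"wx": 0,"wy": 0,"wz": 0},{"claw": 0.03,"dx": 0,"dy": 0,"dz": 0,"wx": 0,"wy": 0,"wz": 0},{"claw": 0.03,"dx": 0,"dy": 0,"dz": 0,"wx": 0,"wy": 0,"wz": 0},{"claw": 0.03,"dx": 0,"dy": 0,"dz": 0,"wx": 0,"wy": 0,"wz": 0},{"claw": 0.03,"dx": 0,"dy": 0,"dz": 0,"wx": 0,"wy": 0,"wz": 0}], "newtons": 40}}

```text
t: 14.92
eef_pos: [0.5129, 0.1289, 0.2398]
tool_rot: [0.0, 0.64, 0.768, -0.0]
contact_force: [-7.2, -2.3, 13.9]
gripper_width: 0.383
grasp_force: 40.3
```

Closed to 33 mm, so the bolt is fully back. Now I'll open and move over to the latch.

Emit:
{"fn": "drive_tool", "kwargs": {"increments": [{"claw": 0.05,"dx": 0,"dy": 0,"dz": 0,"wx": 0,"wy": 0,"wz": 0},{"claw": 0.085,"dx": 0,"dy": 0,"dz": 0,"wx": 0,"wy": 0,"wz": 0},{"claw": 0.085,"dx": 0,"dy": 0,"dz": 0,"wx": 0,"wy": 0,"wz": 0},{"claw": 0.085,"dx": 0,"dy": 0,"dz": 0,"wx": 0,"wy": 0,"wz": 0},{"claw": 0.085,"dx": 0,"dy": 0,"dz": -0.02,"wx": 0,"wy": 0,"wz": 0},{"claw": 0.085,"dx": 0,"dy": 0,"dz": -0.03,"wx": 0,"wy": 0,"wz": 0},{"claw": 0.085,"dx": 0,"dy": 0,"dz": -0.03,"wx": 0,"wy": 0,"wz": 0},{"claw": 0.085,"dx": 0,"dy": 0,"dz": 0,"wx": 0,"wy": 0,"wz": 0},{"claw": 0.085,"dx": 0,"dy": 0.036,"dz": 0,"wx": 0,"wy": 0,"wz": 0},{"claw": 0.085,"dx": 0,"dy": 0.045,"dz": 0,"wx": 0,"wy": 0,"wz": 0},{"claw": 0.085,"dx": 0,"dy": 0.045,"dz": 0,"wx": 0,"wy": 0,"wz": 0},{"claw": 0.085,"dx": 0,"dy": 0,"dz": 0,"wx": 0,"wy": 0,"wz": 0},{"claw": 0.085,"dx": 0,"dy": 0,"dz": 0,"wx": 0,"wy": 0,"wz": 0},{"claw": 0.085,"dx": 0,"dy": 0,"dz": 0,"wx": 0,"wy": 0,"wz": 0}]}}

```text
t: 16.68
eef_pos: [0.6364, 0.1512, 0.3183]
tool_rot: [0.0, 0.64, 0.768, -0.0]
contact_force: [0.7, -0.3, 0.7]
gripper_width: 0.994
grasp_force: 0.0
```

Run:
```python
from h import *
togo([.637,.149,.243],10.2)
im,d=read_camera("wrist");save("w4",im)
v,u=np.mgrid[0:384,0:512]; uv=np.c_[u.ravel(),v.ravel()]
C,D=wray(uv); o=get_obs()
M=np.array(calibration("wrist")["mount"]);q=o["tool_rot"];R=Ro.from_quat([q[1],q[2],q[3],q[0]]).as_matrix()
ax=R@M[:3,2]; P=C+D*(d.ravel()/(D@ax))[:,None]
P[d.ravel()<=0]=np.nan; P=P.reshape(384,512,3)
hsv=cv2.cvtColor(im,cv2.COLOR_RGB2HSV).astype(int)
m=(P[...,2]>.225)&(P[...,2]<.262)&(hsv[...,1]<60)&(hsv[...,2]>100)
nb,lab,st,ce=cv2.connectedComponentsWithStats(m.astype(np.uint8))
for j in range(1,nb):
    if st[j,4]<25: continue
    p=P[lab==j]; top=p[p[:,2]>np.percentile(p[:,2],70)-.004]
    print(ce[j].round(0),st[j,4],"depth c",top.mean(0).round(4))
```

```text
t 16.68 pos [0.6364 0.1512 0.3183] y az 10.37 turn [-0.03  0.03  0.17] shift [-0.0023  0.0002  0.0753] F [ 0.7 -0.3  0.7] grip 0.0 w 0.0849 q [ 0.13  0.47 -0.66  1.5   0.3   1.27 -0.38]
[ 84. 218.] 522 depth c [0.5012 0.1249 0.2436]
[112. 219.] 522 depth c [0.5284 0.13   0.2438]
[236. 221.] 350 depth c [0.624  0.1475 0.2448]
[296. 221.] 412 depth c [0.6666 0.155  0.2448]
```

Lug spacing is now 28 mm, so the bolt is fully back. Descending on the latch and squeezing.

Emit:
{"fn": "drive_tool", "kwargs": {"increments": [{"claw": 0.085,"dx": -0.0016,"dy": 0.0007,"dz": 0.015,"wx": 0,"wy": 0,"wz": 0},{"claw": 0.085,"dx": 0,"dy": 0,"dz": 0.02,"wx": 0,"wy": 0,"wz": 0},{"claw": 0.085,"dx": 0,"dy": 0,"dz": 0.02,"wx": 0,"wy": 0,"wz": 0},{"claw": 0.085,"dx": 0,"dy": 0,"dz": 0.015,"wx": 0,"wy": 0,"wz": 0},{"claw": 0.085,"dx": 0,"dy": 0,"dz": 0.005,"wx": 0,"wy": 0,"wz": 0},{"claw": 0.085,"dx": 0,"dy": 0,"dz": 0,"wx": 0,"wy": 0,"wz": 0},{"claw": 0.085,"dx": 0,"dy": 0,"dz": 0,"wx": 0,"wy": 0,"wz": 0}]}}

```text
t: 17.6
eef_pos: [0.6388, 0.15, 0.244]
tool_rot: [0.0, 0.641, 0.768, 0.001]
contact_force: [0.1, -0.3, -0.8]
gripper_width: 0.992
grasp_force: 0.0
```

Emit:
{"fn": "drive_tool", "kwargs": {"increments": [{"claw": 0.06,"dx": 0,"dy": 0,"dz": 0,"wx": 0,"wy": 0,"wz": 0},{"claw": 0.05,"dx": 0,"dy": 0,"dz": 0,"wx": 0,"wy": 0,"wz": 0},{"claw": 0.04,"dx": 0,"dy": 0,"dz": 0,"wx": 0,"wy": 0,"wz": 0},{"claw": 0.025,"dx": 0,"dy": 0,"dz": 0,"wx": 0,"wy": 0,"wz": 0},{"claw": 0.025,"dx": 0,"dy": 0,"dz": 0,"wx": 0,"wy": 0,"wz": 0},{"claw": 0.025,"dx": 0,"dy": 0,"dz": 0,"wx": 0,"wy": 0,"wz": 0},{"claw": 0.025,"dx": 0,"dy": 0,"dz": 0,"wx": 0,"wy": 0,"wz": 0},{"claw": 0.025,"dx": 0,"dy": 0,"dz": 0,"wx": 0,"wy": 0,"wz": 0}], "newtons": 60}}

```text
t: 18.6
eef_pos: [0.6372, 0.1497, 0.246]
tool_rot: [0.0, 0.641, 0.768, -0.001]
contact_force: [-11.1, -3.6, 17.1]
gripper_width: 0.383
grasp_force: 60.9
```

Emit:
{"fn": "drive_tool", "kwargs": {"increments": [{"claw": 0.025,"dx": -0.0063,"dy": -0.0005,"dz": 0,"wx": 0,"wy": 0,"wz": 2},{"claw": 0.025,"dx": -0.0125,"dy": 0.0006,"dz": 0,"wx": 0,"wy": 0,"wz": 4},{"claw": 0.025,"dx": -0.0125,"dy": 0.0011,"dz": 0,"wx": 0,"wy": 0,"wz": 4},{"claw": 0.025,"dx": -0.0125,"dy": 0.0011,"dz": 0,"wx": 0,"wy": 0,"wz": 4},{"claw": 0.025,"dx": 0,"dy": 0,"dz": 0,"wx": 0,"wy": 0,"wz": 0}]}}

```text
t: 19.23
eef_pos: [0.6454, 0.1062, 0.2461]
tool_rot: [0.001, 0.73, 0.683, 0.001]
contact_force: [-2.5, 1.7, 11.9]
gripper_width: 0.38
grasp_force: 58.4
```

```bash
cat > g.py <<'E'
from h import *
H=np.array([.4654,.0959]);o=get_obs();q=o["tool_rot"];R=Ro.from_quat([q[1],q[2],q[3],q[0]]).as_matrix()
r=R.T[:2,:2]@(o["eef_pos"][:2]-H)
f=R.T@o["contact_force"]
print("t",o["t"],"radius",np.hypot(*(o["eef_pos"][:2]-H)),"in tool axes x,y",r.round(4),"tool turn",(10.2-np.degrees(np.arctan2(R[1,1],R[0,1]))).round(2),"pos angle",(10.2+np.degrees(np.arctan2(22,179))-np.degrees(np.arctan2(*(o["eef_pos"][:2]-H)[::-1]))).round(2),"F tool",f.round(1),"T",(R.T@o["torque"]).round(2),"grip",o["grasp_force"],o["gripper_width"]*.0854)
E
python3 g.py
```

```text
t 19.225 radius 0.18025970179516546 in tool axes x,y [0.0222 0.1789] tool turn 14.0 pos angle 13.94 F tool [  1.6  -2.6 -11.9] T [ 0.62  0.06 -0.09] grip 58.35460424423218 0.03242872307463895
```

The swing is tracking cleanly at 14°, with small forces. I'll continue through the check to about 90°.

Emit:
{"fn": "drive_tool", "kwargs": {"increments": [{"claw": 0.025,"dx": -0.0125,"dy": 0.0011,"dz": 0,"wx": 0,"wy": 0,"wz": 4},{"claw": 0.025,"dx": -0.0125,"dy": 0.0011,"dz": 0,"wx": 0,"wy": 0,"wz": 4},{"claw": 0.025,"dx": -0.0125,"dy": 0.0011,"dz": 0,"wx": 0,"wy": 0,"wz": 4},{"claw": 0.025,"dx": -0.0125,"dy": 0.0011,"dz": 0,"wx": 0,"wy": 0,"wz": 4},{"claw": 0.025,"dx": -0.0125,"dy": 0.0011,"dz": 0,"wx": 0,"wy": 0,"wz": 4},{"claw": 0.025,"dx": -0.0125,"dy": 0.0011,"dz": 0,"wx": 0,"wy": 0,"wz": 4},{"claw": 0.025,"dx": -0.0125,"dy": 0.0011,"dz": 0,"wx": 0,"wy": 0,"wz": 4},{"claw": 0.025,"dx": -0.0125,"dy": 0.0011,"dz": 0,"wx": 0,"wy": 0,"wz": 4},{"claw": 0.025,"dx": 0,"dy": 0,"dz": 0,"wx": 0,"wy": 0,"wz": 0}]}}

```text
t: 20.35
eef_pos: [0.6243, 0.0092, 0.2461]
tool_rot: [0.001, 0.89, 0.456, 0.002]
contact_force: [1.6, 0.8, 9.2]
gripper_width: 0.377
grasp_force: 59.2
```

```bash
python3 g.py
```

```text
t 20.35 radius 0.18104441350659384 in tool axes x,y [0.0226 0.1796] tool turn 45.99 pos angle 45.83 F tool [ 1.6  0.8 -9.2] T [-0.13  0.03 -0.14] grip 59.231826066970825 0.03221846246068678
```

Emit:
{"fn": "drive_tool", "kwargs": {"increments": [{"claw": 0.025,"dx": -0.0125,"dy": 0.001,"dz": 0,"wx": 0,"wy": 0,"wz": 4},{"claw": 0.025,"dx": -0.0125,"dy": 0.001,"dz": 0,"wx": 0,"wy": 0,"wz": 4},{"claw": 0.025,"dx": -0.0125,"dy": 0.001,"dz": 0,"wx": 0,"wy": 0,"wz": 4},{"claw": 0.025,"dx": -0.0125,"dy": 0.001,"dz": 0,"wx": 0,"wy": 0,"wz": 4},{"claw": 0.025,"dx": -0.0125,"dy": 0.001,"dz": 0,"wx": 0,"wy": 0,"wz": 4},{"claw": 0.025,"dx": -0.0125,"dy": 0.001,"dz": 0,"wx": 0,"wy": 0,"wz": 4},{"claw": 0.025,"dx": -0.0125,"dy": 0.001,"dz": 0,"wx": 0,"wy": 0,"wz": 4},{"claw": 0.025,"dx": -0.0125,"dy": 0.001,"dz": 0,"wx": 0,"wy": 0,"wz": 4},{"claw": 0.025,"dx": -0.0125,"dy": 0.001,"dz": 0,"wx": 0,"wy": 0,"wz": 4},{"claw": 0.025,"dx": -0.0125,"dy": 0.001,"dz": 0,"wx": 0,"wy": 0,"wz": 4},{"claw": 0.025,"dx": -0.0125,"dy": 0.001,"dz": 0,"wx": 0,"wy": 0,"wz": 4},{"claw": 0.025,"dx": 0,"dy": 0,"dz": 0,"wx": 0,"wy": 0,"wz": 0},{"claw": 0.025,"dx": 0,"dy": 0,"dz": 0,"wx": 0,"wy": 0,"wz": 0},{"claw": 0.025,"dx": 0,"dy": 0,"dz": 0,"wx": 0,"wy": 0,"wz": 0},{"claw": 0.025,"dx": 0,"dy": 0,"dz": 0,"wx": 0,"wy": 0,"wz": 0}]}}

```text
t: 22.22
eef_pos: [0.5207, -0.0772, 0.2461]
tool_rot: [0.002, 0.996, 0.089, 0.003]
contact_force: [1.9, -5.7, 10.3]
gripper_width: 0.378
grasp_force: 61.0
```

```bash
python3 g.py
python3 - <<'E'
from h import *
im,d,W=cloud("scene"); save("s3",cv2.resize(im,(800,600)))
E
```

```text
t 22.225 radius 0.18170290201740288 in tool axes x,y [0.0236 0.1802] tool turn 89.94 pos angle 89.49 F tool [  0.9   6.  -10.3] T [-1.34 -0.04 -0.14] grip 60.97629010677338 0.032239976866149433
```

View pics/s3.png

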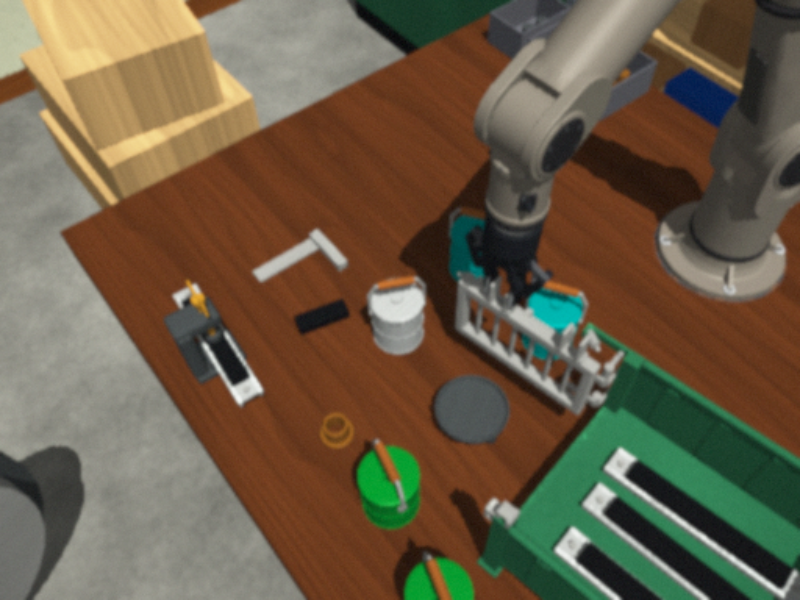

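The gate stands square and open, held by the latch at (515,285). The silver can is upright and clear at (397,318), the stand at (472,410) hasn't moved, and the bystanders are in place. Handing in.

```bash
python3 -c "
from station import *
print(get_obs()['joint_vel'].round(4)); print(hand_in())"
```

```text
[-0.002  -0.0011 -0.0019 -0.0001  0.0001 -0.0006 -0.0015]
the job is handed in; nothing more can be done
None
```

I handed the job in at about 22 s of the 64 s allowed; no verdict came back. My last readings had the gate about 90° open and held by the squeezed latch, the locking bolt back, the can upright and clear on the bench, and the stand and other things in place.

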